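# Lay the chilled cylinder on its rest with the sprung tongs

## Task

The steel chilling cylinder on the round bamboo coaster is freezing cold, so do not touch it with the robot: pick up the sprung tongs, squeeze them shut on the cylinder and lift it off the coaster. Carry it to the ribbed bamboo rest, lower it lengthwise right down between the two ribs, about midway along them, while still gripped, so that it cannot roll, and only then let the tongs open. Finally lay the tongs flat on the bare trolley top, let go of them, and leave all the other things on the trolley where they are.

Things in the scene. Friction and masses are not known exactly. Their poses are not given: they have to be found in the camera images.
- tongs_grip (a point): Where to hold the sprung steel tongs: midway between the arms, half-way up (12 mm above the underside). x points from bow to tips (tips 86 mm ahead, bow's back 100 mm behind), z up, arms close along y. Outside width here 56 mm sprung open, 42 mm shut on the cylinder (arms then parallel). Each arm pushes back with about 4 N at first, 10 N at 42 mm: squeeze with 30 N or more to grip.
- tongs_tips (a point): Midway between the tongs' tips, half-way up; axes as at the holding point. The clear gap here is 66 mm sprung open, 55 mm when the tongs are held lightly squeezed to 51 mm at the holding point, as they can be carried. The arms' inner faces are flat and grip the cylinder along its sides.
- chiller_center (a point): Centre of the steel chilling cylinder, 36 mm in diameter and 90 mm long, about 160 g, lying on the round bamboo coaster and free to roll. Its x axis lies along the cylinder.
- coaster: Round bamboo coaster, 116 mm in diameter and 15 mm thick, fixed to the trolley. Origin at the centre of its underside.
- rest_mid (a point): Middle of the upper face of the bamboo rest (fixed), 12 mm above the trolley top: a board 130 x 90 mm with two straight ribs along x, 110 mm long, 9 mm wide, 5 mm high, and a clear gap of 40 mm between them. y across, z up. The cylinder's centre is 18 mm above this point when down between the ribs.
- tongs: The tongs, lying on the trolley top: a U of sprung steel 188 mm long, two flat upright arms 24 mm tall, 3 mm thick, joined by a round bow; 100 g, centre of mass 16 mm behind the holding point. Origin between the roots of the arms at the bow, on the underside (z = 0 lying down); the holding point is 80 mm along x, 12 mm up.
- chiller: The same cylinder; origin on its skin, half-way along it. It turns with the cylinder: use the centre point instead.
- rest: The same rest; origin at the centre of its underside.
- tumbler_a: Crystal tumbler, 82 mm across, 90 mm high; stays where it is. Origin at the centre of its underside.
- tumbler_b: Crystal tumbler, like the other; stays where it is.
- tin: Steel mixing tin, 92 mm across at the rim, 160 mm high; stays where it is. Origin at the centre of its underside.
- jug: Empty stoneware jug, 120 mm across, 170 mm high; stays where it is. Origin at the centre of its underside.
- corkscrew: Wing corkscrew lying flat, 160 mm long, 80 mm wide, 32 mm high; stays where it is. Origin near its middle, on the underside.
- jigger: Steel double-cone jigger standing upright, 44 mm across, 80 mm high; stays where it is. Origin at the centre of its underside.
- stopper: Cork stopper standing upright, 54 mm across, 62 mm high; stays where it is. Origin at the centre of its underside.
There are look-alikes about, which are no part of the job. Leave any red look-alike of the coaster alone. What is shaped like the tongs but turquoise is not meant.

How it is judged:
By the outcome, as a careful person would: the job done as asked, in the order asked, and still so for the second after the job is handed in, with the robot touching nothing.
It also fails if it takes over 58 s, if anything falls off the work surface, if the arm or the gripper's body presses on something with over 40 N, if the wrist force passes 120 N, or if a joint passes its speed limit or range.

## Robot

A 6-joint arm with a two-finger parallel gripper is mounted at the origin on the work surface. World frame = base frame: x ahead of the robot, y to its left, z up, the work surface at z = 0. Lengths are in m, angles in rad, forces in N, time in s.
With the tool pointing down it reaches from about 0.225 to 0.725 m from the base axis. Payload 3.1 kg.
Tool frame: the origin (TCP) lies on the centre line of the jaws, within the pads' length; the fingertips stand 25 mm ahead of it and the grasp point (between the pads) lies 6 mm ahead of it; z points along the fingers, x is the direction in which the jaws open and shut, and the axes are right-handed (so a half turn about z gives the same grasp; the last joint's range is limited). The gripper opens to 85 mm and grips with 20 to 120 N. Pads are 22 mm wide; open, the fingers measure 114 mm over their backs; the gripper's body (76 mm by 85 mm) begins 54 mm behind the grasp point. The pads swing forward as they close: fully open they stand 13 mm farther back than shut.
Start: joints at [-1.42, 0.048, 0.099, 1.622, 0, 1.443], TCP at [0.144, -0.505, 0.22] pointing down, gripper open.
Joint ranges: [-2.91, 2.91], [-0.99, 1.94], [-1.21, 1.42], [-2.12, 2.29], [-1.49, 1.47], [-3.14, 3.14]. Speed limits (rad/s): [2.79, 2.79, 3.14, 3.14, 3.14, 3.14].

## Interface

Orientations are given as a 3x3 rotation matrix whose columns are the frame's x, y, z axes.
In Python, from workcell import bot, camera, camera_model, finder gives the robot as it stands.
- The arm moves only by the tool servo_tool, never from a script. Its arguments are lists of equal length, an entry for each row: "jaw": the opening in per cent of the stroke, from 0 (shut) to 100 (fully open); "offset": the shift along the world's x, y, z in mm, a list of three; "twist": the turn about the world's z in degrees. A call has 1 to 12 rows; each row shifts and turns the commanded pose from where the row before left it; what a row does not reach is not made up. A row lasts 1/12 s, in which the tool goes at most 41.7 mm and 7.16 degrees, less where a joint would pass 70% of its speed; a pose out of reach is approached as far as the arm can. A call is refused whole if a number of a shift passes 41.7 or a number of a turn 7.16, either way. A call with a gripper value outside its range is refused whole. The fingers move at their own pace and stop on an object; the grip force is fixed at half the most. Time passes only in rows, so rows that do not move let the fingers close. It gives the time, the measured TCP pose, the force and the opening at its end, in the units of the state.
- bot.sense(): the state, without advancing time (a new reading comes with each control period).
- camera(name): name is "scene" or "top"; returns the picture (400x640x3 uint8, red, green, blue); there is no depth.
- camera_model(name): a dict with "fov_y" (degrees; the focal length in pixels is half the picture's height over the tangent of half this angle, whatever the lens; pixels are square), "cx", "cy" (the principal point, pixels), "R" (3x3) and "t" (3): a world point X has camera coordinates R X + t. Camera axes: x right, y down, z forward; pixel columns grow to the right and rows downward; lengths in m; the calibration is good to about 2 mm. A picture is of the moment at which its call begins. camera_model takes no time and is no camera call.
- bot.close_job(): hands the job in, once; it reports no verdict.
Trained networks look in the newest picture that a camera, given by its name, has taken for a name from the list of things; names that differ only in an ending like _2 or _b are one class to them, and where a whole thing is asked for, a point or a joint stands for the part that bears it (a point fixed in the world has none). Each returns a list of dicts, best first, with "conf" (0 to 1); they miss things now and then, are a little off and sometimes report something else, mostly with a low value. They report only what shows in the picture. A call takes as long as a camera call. They do not tell look-alikes from the thing itself.
- finder.outline_of(name, camera): "pixels" (400x640 bool, what is visible of it) and "rect" ([left, top, right, bottom] in pixels, round what is visible of it).
- finder.mark_of(name, camera): "xy" ([column, row] in pixels: a listed point, or the origin of a listed thing).
The state is a dict: "clock": time; "q": joint angles; "joint_vel": joint speeds; "joint_efforts": joint torques, N m; "tcp_pos": TCP position; "orientation": TCP orientation; "wrist_force": force on the tool from outside, world axes, zero at the start; "wrist_torque": the same for the moment, N m; "opening": finger opening in m.
Only numpy, scipy, OpenCV 4.12 (cv2) and the standard library are available. Lean on these libraries where they do the work, as an engineer would, in place of code of your own. Each camera call takes 0.05 s, during which the arm holds its last target. There are 200 camera calls.

## Working session

There is one attempt and no reset: what is moved stays moved. The work goes in short steps, Python scripts to look and compute and a tool call to move; the robot and the scene stay as the last step left them, time stands still between calls to the robot, and variables do not carry over. Pictures are saved under pics/ and viewed, about 8 in all and at most 12, crops included, and the job is handed in when it is done.

Besides the shell and the picture viewer there is one more tool, called after "Call:" as name(argument=value, ...), one argument or row to a line, values as JSON. servo_tool: Moves the arm, as the interface text tells. Its arguments: {"type":"object","properties":{"jaw":{"type":"array","items":{"type":"number"}},"offset":{"type":"array","items":{"type":"array","items":{"type":"number"}}},"twist":{"type":"array","items":{"type":"number"}}},"required":["jaw","offset","twist"]}

```bash
mkdir -p pics
cat > h.py <<'E'
import numpy as np,cv2
from workcell import bot,camera,camera_model,finder
def ray(c,uv):
    m=camera_model(c);f=200/np.tan(np.radians(m["fov_y"])/2)
    R=np.array(m["R"]);t=np.array(m["t"])
    d=R.T@np.array([(uv[0]-m["cx"])/f,(uv[1]-m["cy"])/f,1]);return -R.T@t,d
def onz(c,uv,z):
    o,d=ray(c,uv);return o+d*(z-o[2])/d[2]
def proj(c,X):
    m=camera_model(c);f=200/np.tan(np.radians(m["fov_y"])/2)
    p=np.array(m["R"])@np.array(X)+np.array(m["t"]);return f*p[:2]/p[2]+[m["cx"],m["cy"]]
def save(c,n,crop=None,k=1):
    im=camera(c)[:,:,::-1]
    if crop: im=im[crop[1]:crop[3],crop[0]:crop[2]]
    cv2.imwrite("pics/"+n,cv2.resize(im,None,fx=k,fy=k,interpolation=cv2.INTER_CUBIC))
E
python3 - <<'E'
from h import *
np.set_printoptions(precision=4,suppress=True)
save("top","t0.png",None,1.25);save("scene","s0.png",None,1.25)
for c in("top","scene"):
    m=camera_model(c);print(c,m, 'pos',-np.array(m["R"]).T@m["t"])
    for n,z in dict(tongs_grip=.012,tongs_tips=.012,tongs=0,chiller_center=.033,coaster=0,rest_mid=.012).items():
        for r in finder.mark_of(n,c)[:3]: print(n,round(r["conf"],2),np.round(r["xy"],1),onz(c,r["xy"],z))
print(bot.sense())
E
```

```text
top {'fov_y': 57.2262175425156, 'cx': 320.88050249276154, 'cy': 200.715986578892, 'R': array([[-0.0119, -0.9999,  0.0013],
       [-0.9899,  0.0116, -0.1413],
       [ 0.1413, -0.003 , -0.99  ]]), 't': array([0.0171, 0.5191, 1.0714])} pos [0.3627 0.0143 1.134 ]
tongs_grip 0.62 [391.5 278.4] [ 0.2849 -0.1982  0.012 ]
tongs_grip 0.58 [329.5 212.7] [ 0.4853 -0.0152  0.012 ]
tongs_tips 0.55 [329.9 186.9] [ 0.5659 -0.0176  0.012 ]
tongs_tips 0.52 [415.8 265.8] [ 0.3212 -0.273   0.012 ]
tongs 0.54 [367.7 288.3] [ 0.2556 -0.1274  0.    ]
tongs 0.5 [329.4 240.6] [ 0.4003 -0.0139  0.    ]
chiller_center 0.89 [396.3 177.6] [ 0.5886 -0.2208  0.033 ]
coaster 0.68 [420.3 123.1] [ 0.7735 -0.3125  0.    ]
coaster 0.67 [393.8 177.3] [ 0.5965 -0.22    0.    ]
rest_mid 0.59 [253.1 190.2] [0.5583 0.2209 0.012 ]
rest_mid 0.33 [310.1 139.5] [0.7191 0.0427 0.012 ]
scene {'fov_y': 51.89629911682681, 'cx': 325.31627373768526, 'cy': 196.45361590143938, 'R': array([[ 0.4603,  0.8876,  0.0138],
       [ 0.5844, -0.2913, -0.7574],
       [-0.6682,  0.3567, -0.6529]]), 't': array([-0.2198, -0.2451,  1.7453])} po
[... 529 characters left out ...]
er 0.72 [281.5 251.7] [ 0.6024 -0.2168  0.    ]
coaster 0.55 [274.5 308.2] [ 0.781  -0.3124  0.    ]
rest_mid 0.96 [388.4 195.5] [0.5387 0.2198 0.012 ]
{'clock': 0.7, 'q': array([-1.4198,  0.048 ,  0.0993,  1.622 , -0.    ,  1.443 ]), 'joint_vel': array([-0.0008, -0.0017,  0.0006,  0.001 , -0.0011, -0.0004]), 'joint_efforts': array([ -0.0004, -33.8501,  32.0054,   0.0007,  -0.0004,   0.    ]), 'tcp_pos': array([ 0.1445, -0.5048,  0.22  ]), 'orientation': array([[ 0.2751, -0.9614,  0.    ],
       [-0.9614, -0.2751, -0.0001],
       [ 0.0001,  0.    , -1.    ]]), 'wrist_force': array([ 0.5032, -0.5598, -0.7962]), 'wrist_torque': array([0.0313, 0.0309, 0.0277]), 'opening': 0.08537199503896048}
```

View pics/t0.png

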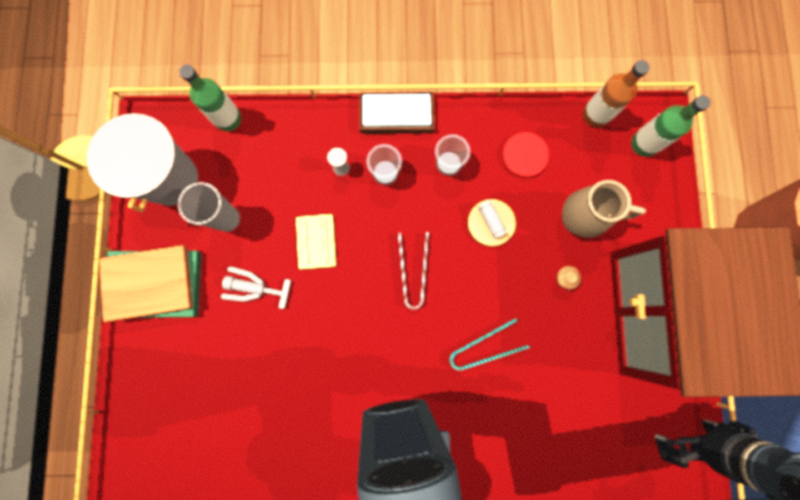

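View pics/s0.png

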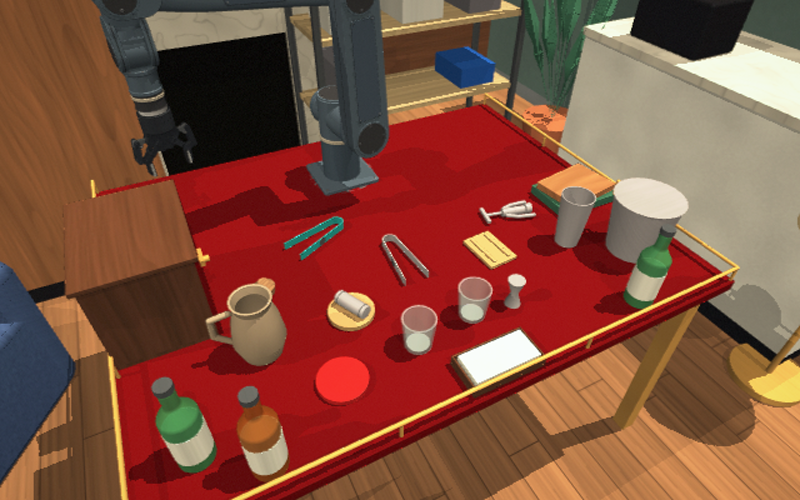

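The steel tongs are at about (413,270) in the top view, between the rest and the coaster. The turquoise look-alike at (490,345) and the red disc at (525,155) are not meant. The bamboo coaster with the cylinder is at (492,222) and the ribbed rest at (316,241). I'll measure their outlines and confirm with one crop.

Run:
```python
from h import *
np.set_printoptions(precision=4,suppress=True)
save("top","t1.png",(235,140,425,260),4)
near=dict(tongs=(.45,-.02),chiller=(.59,-.215),coaster=(.6,-.217),rest=(.545,.22))
zz=dict(tongs=.012,chiller=.033,coaster=.0075,rest=.010)
for c in("top","scene"):
    if c=="scene": camera(c)
    for n in near:
        best=None
        for r in finder.outline_of(n,c):
            ys,xs=np.nonzero(r["pixels"])
            if len(xs)<10: continue
            P=np.array([onz(c,(x,y),zz[n])[:2] for x,y in zip(xs,ys)])
            d=np.linalg.norm(P.mean(0)-near[n])
            if best is None or d<best[0]: best=(d,r,P)
        if best is None or best[0]>.1: print(c,n,"none");continue
        _,r,P=best
        (cx,sz,an)=cv2.minAreaRect((P*1000).astype(np.float32))
        w,v=np.linalg.eigh(np.cov(P.T));ax=v[:,1]
        print(c,n,round(r["conf"],2),r["rect"],"mean",P.mean(0),"rect",np.array(cx),np.array(sz),round(an,1),"axis deg",np.degrees(np.arctan2(ax[1],ax[0])))
```

```text
top tongs none
top chiller 0.92 [382.7, 161.7, 405.5, 192.6] mean [ 0.5959 -0.2104] rect [ 595.9783 -209.9266] [92.6158 36.126 ] 24.0 axis deg -156.54564924043177
top coaster 0.9 [375.6, 160.5, 408.7, 195.7] mean [ 0.5904 -0.2119] rect [ 592.4545 -214.5804] [109.2675 115.23  ] 16.7 axis deg 115.91043438239845
top rest 0.88 [238.4, 173.7, 267.2, 215.2] mean [0.55   0.2246] rect [550.7625 224.4907] [130.8031  91.2351] 3.8 axis deg -176.33752076596187
scene tongs 0.78 [304.1, 186.8, 345.3, 226.2] mean [ 0.4637 -0.0128] rect [469.8563 -14.2989] [ 75.0241 195.1776] 88.1 axis deg -177.16609102762175
scene chiller 0.54 [266.2, 229.9, 295.8, 253.7] mean [ 0.5975 -0.2127] rect [ 597.1695 -212.0038] [107.8832  44.456 ] 26.1 axis deg -158.20435970960403
scene coaster 0.87 [262.6, 231.9, 300.4, 263.6] mean [ 0.6069 -0.2215] rect [ 599.2404 -214.2177] [114.7811 119.2298] 12.9 axis deg 115.52893600817016
scene rest 0.93 [370.4, 183.4, 414.9, 214.0] mean [0.5586 0.2197] rect [556.1322 220.6883] [139.2515  96.4624] 2.3 axis deg -179.7013768962694
```

View pics/t1.png

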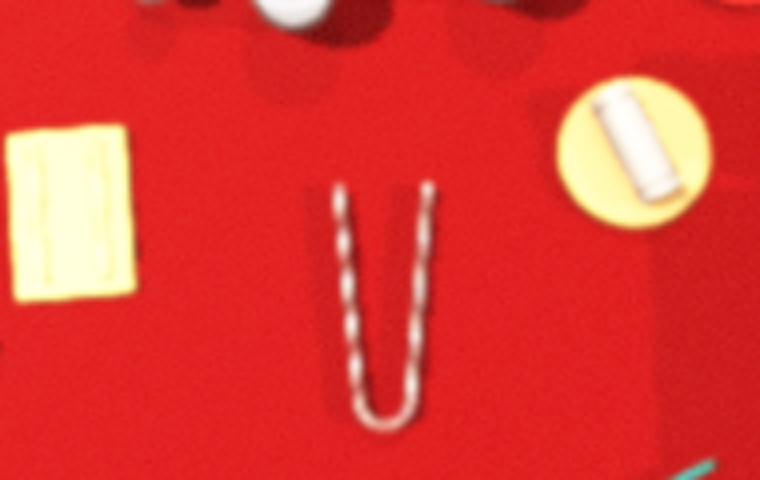

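Run:
```python
from h import *
np.set_printoptions(precision=4,suppress=True)
f=lambda x,y:(235+(x+.5)/4-.5,140+(y+.5)/4-.5)
for n,p in dict(tipL=(339,187),tipR=(428,187),bow=(384,431),rootL=(358,400),rootR=(411,400)).items(): print(n,onz("top",f(*p),.024))
# scene tongs silhouette in world plane z=.012/.024
camera("scene")
r=[r for r in finder.outline_of("tongs","scene") if 300<r["rect"][0]<320][0]
b,d=r["pixels"],None
ys,xs=np.nonzero(b);P=np.array([onz("scene",(x,y),.012)[:2] for x,y in zip(xs,ys)])
for a in np.arange(.36,.58,.02):
    q=P[abs(P[:,0]-a)<.006]
    if len(q): print(round(a,2),np.sort(q[:,1])[[0,-1]],q[:,1].mean())
print(P[:,0].min(),P[:,0].max())
```

```text
tipL [0.5657 0.015  0.024 ]
tipR [ 0.5649 -0.0534  0.024 ]
bow [ 0.3792 -0.0166  0.024 ]
rootL [0.4026 0.0026 0.024 ]
rootR [ 0.4022 -0.0373  0.024 ]
0.38 [-0.0251  0.0055] -0.010087954742644512
0.4 [-0.0378  0.0077] -0.013718627821062224
0.42 [-0.0447  0.0098] -0.016517775319652615
0.44 [-0.0445  0.0118] -0.009285822921934236
0.46 [-0.0451  0.0139] -0.007117189429452135
0.48 [-0.048   0.0159] -0.009353916342086713
0.5 [-0.0499  0.0154] -0.00709393225787454
0.52 [-0.0505  0.0204] -0.0004398894497303907
0.54 [-0.0553  0.0217] -0.00813912687275767
0.56 [-0.0566  0.0212] -0.01059641291706339
0.37591871573483715 0.5683316002540613
```

Call:
servo_tool(
  jaw=[100,100,100,100,100,100,100,100,100,100,100,100],
  offset=[
    [14,20,0],
    [14,20,0],
    [14,20,0],
    [14,20,0],
    [14,20,0],
    [14,20,0],
    [14,20,0],
    [14,20,0],
    [14,20,0],
    [14,20,0],
    [14,20,0],
    [14,20,0],
  ],
  twist=[7,7,7,7,7,7,7,7,7,7,7,7],
)

```text
clock: 2.3
tcp_pos: [0.313, -0.2637, 0.2201]
orientation: [[0.984, 0.179, 0.0], [0.179, -0.984, -0.0], [0.0, 0.0, -1.0]]
wrist_force: [-0.1, -0.4, 0.6]
opening: 0.0857
```

The tongs' grip point is at about (0.479, -0.018), yaw about -1°. The crop showed two steel arms with speckled edges, well away from the turquoise pair.

Call:
servo_tool(
  jaw=[100,100,100,100,100,100,100,100,100,100,100,100],
  offset=[
    [14,20.5,0],
    [14,20.5,0],
    [14,20.5,0],
    [14,20.5,0],
    [14,20.5,0],
    [14,20.5,0],
    [14,20.5,-10],
    [14,20.5,-20],
    [14,20.5,-20],
    [14,20.5,-20],
    [14,20.5,-20],
    [12,20,-20],
  ],
  twist=[6.5,6.5,6.5,6.5,6.5,6.5,6.5,6.5,6.5,6.5,6.5,7],
)

```text
clock: 3.3
tcp_pos: [0.4793, -0.018, 0.1092]
orientation: [[0.021, 1.0, 0.001], [1.0, -0.021, -0.0], [-0.0, 0.001, -1.0]]
wrist_force: [0.3, -0.7, -0.3]
opening: 0.0854
```

Run:
```python
from h import *
s=bot.sense();print(s["tcp_pos"],s["q"],s["orientation"][:,0])
a=camera("top")[:,:,::-1][150:270,260:400];b=camera("scene")[:,:,::-1][130:250,260:400]
im=np.vstack([cv2.resize(x,None,fx=2.5*2*.5*2/2,fy=2.5,interpolation=cv2.INTER_CUBIC) if 0 else cv2.resize(x,(560,300) if 0 else (350,300)) for x in(a,b)])
cv2.imwrite("pics/p2.png",np.hstack([cv2.resize(a,(400,343)),cv2.resize(b,(400,343))]))
for t in([0.479,-.018,.012],[.565,-.019,.012],[.379,-.0166,.012],s["tcp_pos"]+[0,0,-.025]): print(proj("top",t),proj("scene",t))
```

```text
[ 0.47929631 -0.0180124   0.10915404] [-1.77513163e-01 -6.71673350e-02 -2.35157077e-01  1.40185090e+00
  1.81421968e-05 -1.56955419e-01] [ 2.05563496e-02  9.99788687e-01 -1.31465580e-04]
[330.45328519 214.7270237 ] [320.92757428 205.48148778]
[330.3432357 187.1814744] [332.49531845 221.22181169]
[330.50615475 247.51401187] [308.67421825 188.70851818]
[331.13584065 212.03209666] [321.11277716 189.37773089]
```

View pics/p2.png

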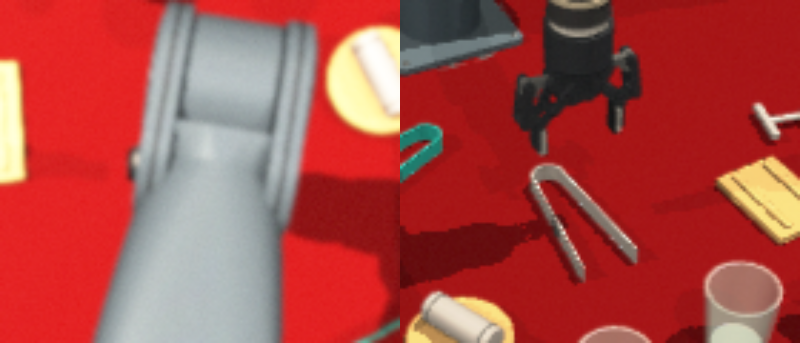

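Call:
servo_tool(
  jaw=[100,100,100,100,100,100,100,100,60,60,60,60],
  offset=[
    [0,0,-15],
    [0,0,-15],
    [0,0,-15],
    [0,0,-15],
    [0,0,-12],
    [0,0,-10],
    [0,0,0],
    [0,0,0],
    [0,0,0],
    [0,0,0],
    [0,0,0],
    [0,0,0],
  ],
  twist=[0,0,0,0,0,0,0,0,0,0,0,0],
)

```text
clock: 4.4
tcp_pos: [0.4791, -0.0193, 0.0287]
orientation: [[0.027, 1.0, 0.001], [1.0, -0.027, -0.0], [-0.0, 0.001, -1.0]]
wrist_force: [0.0, -0.2, 0.3]
opening: 0.0511
```

Call:
servo_tool(
  jaw=[60,60,60,60,60,60,60,60,60,60,60,60],
  offset=[
    [0,0,0],
    [0,0,5],
    [0,0,10],
    [0,0,12],
    [0,0,12],
    [0,0,12],
    [0,0,12],
    [0,0,12],
    [0,0,12],
    [0,0,8],
    [0,0,5],
    [0,0,0],
  ],
  twist=[0,0,0,0,0,0,0,0,0,0,0,0],
)

```text
clock: 5.4
tcp_pos: [0.4794, -0.0194, 0.1295]
orientation: [[0.027, 1.0, 0.002], [1.0, -0.027, -0.0], [-0.0, 0.003, -1.0]]
wrist_force: [0.2, -0.5, 0.3]
opening: 0.0511
```

Run:
```python
from h import *
s=bot.sense();print(s["tcp_pos"],s["wrist_force"],s["wrist_torque"],s["opening"])
save("scene","p3.png",(230,130,400,260),4)
```

```text
[ 0.47940087 -0.01940463  0.12952881] [ 0.20526182 -0.48425098  0.32486658] [ 0.0172363   0.00107918 -0.02213484] 0.05106852503831847
```

View pics/p3.png

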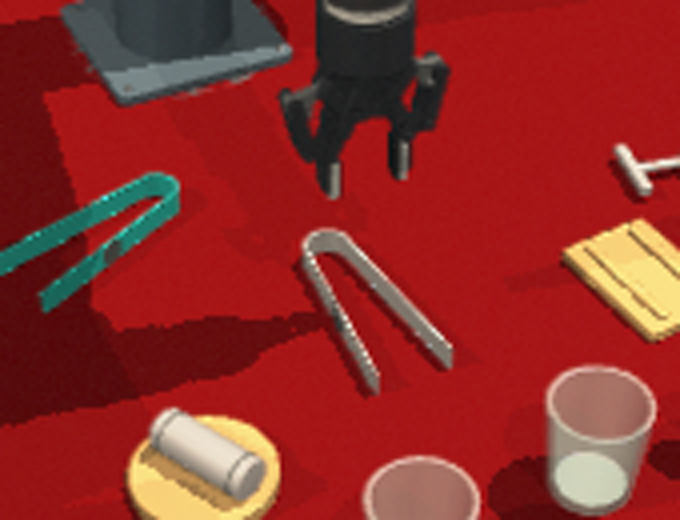

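The tongs stayed on the table: the steel tongs are still at bow (323,235) and tips (377,390)/(447,365) in the crop, and the fingers are empty. I'll check where the fingertips really are at this opening, and where the tongs are now.

Run:
```python
from h import *
np.set_printoptions(precision=4,suppress=True)
g=lambda x,y:(230+(x+.5)/4-.5,130+(y+.5)/4-.5)
print("tipmid px",g(333,196),g(402,178))
s=bot.sense();t=s["tcp_pos"]
for d in(.0,.01,.015,.02,.025):
    print(d,[proj("scene",t+[0.0,y,-d]) for y in(-.029,.029)])
for n,p,z in(("bowtop",(323,229),.024),("tip1 bottom",(377,391),0),("tip2 bottom",(449,367),0),("tip1 top",(377,372),.024),("tip2top",(449,345),.024)): print(n,onz("scene",g(*p),z))
```

```text
tipmid px (312.875, 178.625) (330.125, 174.125)
0.0 [array([312.7673, 181.4068]), array([328.6934, 176.4745])]
0.01 [array([312.7863, 183.8197]), array([328.6351, 178.8743])]
0.015 [array([312.7957, 185.0173]), array([328.6062, 180.0655])]
0.02 [array([312.8051, 186.209 ]), array([328.5775, 181.251 ])]
0.025 [array([312.8144, 187.395 ]), array([328.5489, 182.4308])]
bowtop [ 0.3856 -0.0129  0.024 ]
tip1 bottom [ 0.5671 -0.0518  0.    ]
tip2 bottom [0.5689 0.0147 0.    ]
tip1 top [ 0.569  -0.0531  0.024 ]
tip2top [0.5673 0.0145 0.024 ]
```

Call:
servo_tool(
  jaw=[100,100,100,100,100,100,100,100,100,100,100],
  offset=[
    [0,0,0],
    [0,0,-15],
    [0,0,-15],
    [0,0,-15],
    [0,0,-15],
    [0,0,-15],
    [0,0,-10],
    [0,0,-8],
    [0,0,-5],
    [0,0,-2],
    [0,0,0],
  ],
  twist=[0,0,0,0,0,0,0,0,0,0,0],
)

```text
clock: 6.37
tcp_pos: [0.4783, -0.0192, 0.0277]
orientation: [[0.027, 1.0, -0.0], [1.0, -0.027, 0.0], [0.0, -0.0, -1.0]]
wrist_force: [-0.6, 0.2, 0.9]
opening: 0.0855
```

Run:
```python
from h import *
s=bot.sense();print(s["tcp_pos"],s["wrist_force"],s["opening"])
save("scene","p4.png",(270,150,370,240),7)
```

```text
[ 0.47831852 -0.01921632  0.027677  ] [-0.64614299  0.15031071  0.91725198] 0.08546820321338278
```

View pics/p4.png

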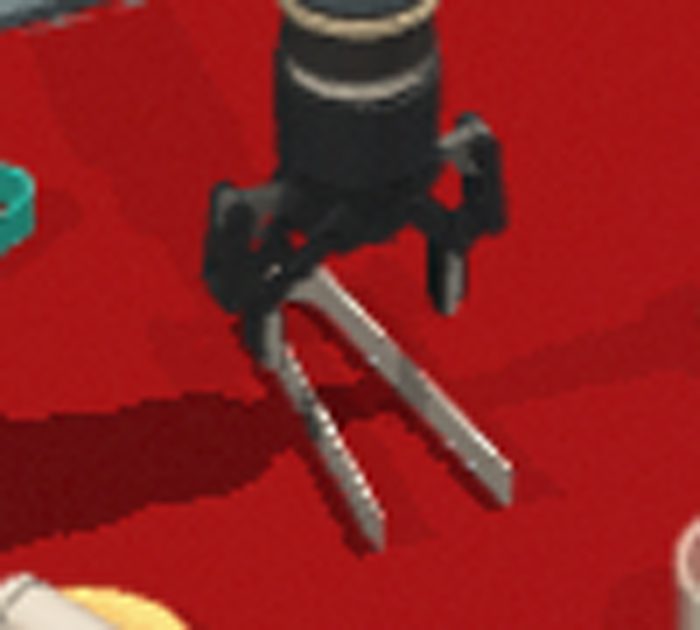

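The fingers straddle the tongs, but their tips at crop (268,362)/(450,310) appear about 7 px higher than the TCP reading predicts. I'll check the tool against both cameras using the saved starting pictures.

Run:
```python
from h import *
T=np.array([.1445,-.5048,.22]);X=np.array([.2751,-.9614,0])
def ov(fn,c,box,k,T,X,k0=1.25,off=(0,0)):
    im=cv2.imread(fn);im=cv2.resize(im,None,fx=k/k0,fy=k/k0,interpolation=cv2.INTER_CUBIC)
    for d,col in((0,(255,0,0)),(.012,(0,255,0)),(.025,(255,255,0))):
        for s in(-.0427,.0427):
            p=(proj(c,T+s*X-[0,0,d])-off+.5)*k; cv2.circle(im,tuple(int(v) for v in p),2,col,-1)
    x0,y0,x1,y1=[int(v*k) for v in box];return cv2.resize(im[y0:y1,x0:x1],(390,390))
a=ov("pics/t0.png","top",(510,310,610,400) if 0 else (515,310,605,400),4.33,T,X)
b=ov("pics/s0.png","scene",(80,60,170,150),4.33,T,X)
cv2.imwrite("pics/p5.png",np.hstack([a,b]))
```

```text
(no output)
```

View pics/p5.png

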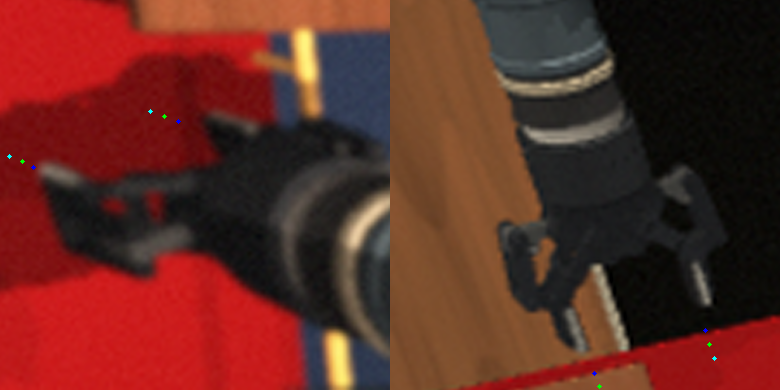

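Both cameras put the fingertips about 25 mm further back along the tool than the data says. I'll feel my way down in small steps, watching the force.

Call:
servo_tool(
  jaw=[100,100,100,100,100],
  offset=[
    [0,0,-3],
    [0,0,-3],
    [0,0,-3],
    [0,0,-2],
    [0,0,0],
  ],
  twist=[0,0,0,0,0],
)

```text
clock: 6.83
tcp_pos: [0.478, -0.0191, 0.0163]
orientation: [[0.027, 1.0, -0.001], [1.0, -0.027, 0.0], [0.0, -0.001, -1.0]]
wrist_force: [-0.6, -1.1, 0.7]
opening: 0.0853
```

Call:
servo_tool(
  jaw=[100,100,100],
  offset=[
    [0,0,-2],
    [0,0,-1],
    [0,0,0],
  ],
  twist=[0,0,0],
)

```text
clock: 7.08
tcp_pos: [0.4783, -0.0192, 0.0136]
orientation: [[0.027, 1.0, -0.0], [1.0, -0.027, 0.0], [0.0, -0.0, -1.0]]
wrist_force: [-0.5, 0.3, -0.6]
opening: 0.0853
```

Call:
servo_tool(
  jaw=[100,100],
  offset=[
    [0,0,-2],
    [0,0,0],
  ],
  twist=[0,0],
)

```text
clock: 7.25
tcp_pos: [0.4783, -0.0192, 0.0116]
orientation: [[0.027, 1.0, -0.0], [1.0, -0.027, 0.0], [0.0, -0.0, -1.0]]
wrist_force: [-0.3, 0.8, 0.1]
opening: 0.0853
```

Call:
servo_tool(
  jaw=[100,100],
  offset=[
    [0,0,-2],
    [0,0,0],
  ],
  twist=[0,0],
)

```text
clock: 7.42
tcp_pos: [0.4783, -0.0192, 0.0096]
orientation: [[0.027, 1.0, -0.0], [1.0, -0.027, 0.0], [0.0, -0.0, -1.0]]
wrist_force: [0.2, 0.0, -0.4]
opening: 0.0853
```

Call:
servo_tool(
  jaw=[100,100],
  offset=[
    [0,0,-2],
    [0,0,0],
  ],
  twist=[0,0],
)

```text
clock: 7.58
tcp_pos: [0.4783, -0.0192, 0.0076]
orientation: [[0.027, 1.0, -0.0], [1.0, -0.027, 0.0], [0.0, -0.0, -1.0]]
wrist_force: [-0.4, -0.6, 0.2]
opening: 0.0856
```

Call:
servo_tool(
  jaw=[100,100,100,100],
  offset=[
    [0,0,-2],
    [0,0,-2],
    [0,0,-2],
    [0,0,0],
  ],
  twist=[0,0,0,0],
)

```text
clock: 7.92
tcp_pos: [0.478, -0.0191, 0.0013]
orientation: [[0.027, 1.0, -0.001], [1.0, -0.027, 0.0], [0.0, -0.001, -1.0]]
wrist_force: [-0.6, -0.0, -0.5]
opening: 0.0851
```

Call:
servo_tool(
  jaw=[100,100,100],
  offset=[
    [0,0,-2],
    [0,0,-1],
    [0,0,0],
  ],
  twist=[0,0,0],
)

```text
clock: 8.17
tcp_pos: [0.4782, -0.0192, -0.0014]
orientation: [[0.027, 1.0, -0.001], [1.0, -0.027, 0.0], [0.0, -0.001, -1.0]]
wrist_force: [0.1, -0.0, 0.6]
opening: 0.0854
```

Run:
```python
from h import *
s=bot.sense();print(s["tcp_pos"],s["wrist_force"],s["opening"])
save("scene","p6.png",(290,170,350,215),10)
for z in (0,.01,.02): print(z,proj("scene",[.478,-.019-.046,z]),proj("scene",[.478,-.019+.046,z]))
```

```text
[ 0.47822838 -0.01918337 -0.0014128 ] [ 0.11711742 -0.01044104  0.55517515] 0.08535632779657464
0 [308.49438998 212.03839157] [332.25978053 204.00829773]
0.01 [308.45629332 209.88178284] [332.33113559 201.8645269 ]
0.02 [308.41783869 207.70491041] [332.40314563 199.70107769]
```

View pics/p6.png

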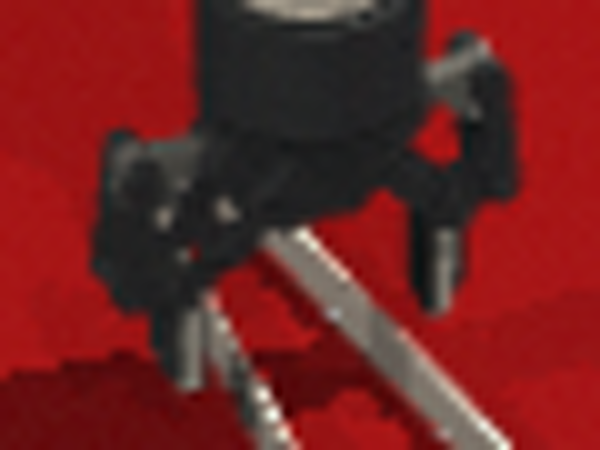

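Fingertips at crop (190,390) and (440,312) are about 13 mm above the table, either side of both arms. So the tool sits about 27 mm higher than the reading, and I'll apply that from here on. Closing now.

Call:
servo_tool(
  jaw=[100,60,60,60,60,60],
  offset=[
    [0,0,-1],
    [0,0,0],
    [0,0,0],
    [0,0,0],
    [0,0,0],
    [0,0,0],
  ],
  twist=[0,0,0,0,0,0],
)

```text
clock: 8.72
tcp_pos: [0.4792, -0.0193, -0.0012]
orientation: [[0.027, 1.0, 0.002], [1.0, -0.027, -0.0], [-0.0, 0.002, -1.0]]
wrist_force: [-0.7, -0.4, 4.3]
opening: 0.0515
```

Call:
servo_tool(
  jaw=[60,60,60,60,60,60,60,60],
  offset=[
    [0,0,3],
    [0,0,5],
    [0,0,8],
    [0,0,10],
    [0,0,10],
    [0,0,10],
    [0,0,4],
    [0,0,0],
  ],
  twist=[0,0,0,0,0,0,0,0],
)

```text
clock: 9.38
tcp_pos: [0.4801, -0.0195, 0.0501]
orientation: [[0.027, 1.0, 0.004], [1.0, -0.027, -0.001], [-0.001, 0.004, -1.0]]
wrist_force: [0.6, -0.2, -1.5]
opening: 0.0513
```

Run:
```python
from h import *
np.set_printoptions(precision=4,suppress=True)
s=bot.sense();print(s["tcp_pos"],s["wrist_force"],s["wrist_torque"],s["opening"])
a=camera("top")[:,:,::-1][155:255,250:420];b=camera("scene")[:,:,::-1][150:260,240:360]
cv2.imwrite("pics/p7.png",np.hstack([cv2.resize(a,(425,250)),cv2.resize(b,(273,250))]))
```

```text
[ 0.4801 -0.0195  0.0501] [ 0.6244 -0.2432 -1.5395] [ 0.025  -0.0332 -0.0038] 0.05131091708223198
```

View pics/p7.png

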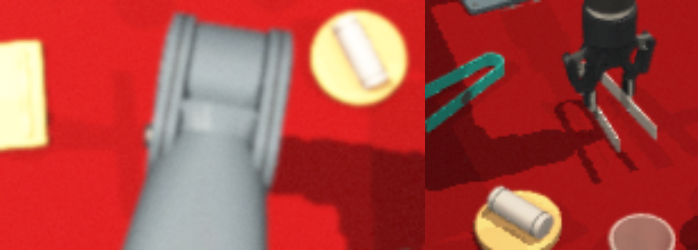

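The tongs are held: both arms are off the table in the scene crop, tips near (634,142). The force bump on closing shows the fingertips at table level with the reading at -0.0015. Next I'll work out the carry.

Run:
```python
from h import *
np.set_printoptions(precision=4,suppress=True)
for n,p,z in(("jug",(475,170),.0),("jugrim",(486,161),.17),("stopper",(454,222),.05),("tumb",(361,124),.05),("tumb2",(307,131),.05)): print(n,onz("top",p,z))
t=bot.sense()["tcp_pos"];a=np.radians(-1.3);u=np.array([np.cos(a),np.sin(a),0])
print(proj("scene",t+[0,0,.0135]+.086*u),"seen 331.9 212.5")
c=np.array([.596,-.2105]);a=np.radians(24);print("grip target",c-.066*np.array([np.cos(a),np.sin(a)]), (c-.066*np.array([np.cos(a),np.sin(a)])-t[:2])*1000)
```

```text
jug [ 0.617  -0.4779  0.    ]
jugrim [ 0.6034 -0.4356  0.17  ]
stopper [ 0.4491 -0.3827  0.05  ]
tumb [ 0.7546 -0.1153  0.05  ]
tumb2 [0.7341 0.0511 0.05  ]
[332.2324 210.2601] seen 331.9 212.5
grip target [ 0.5357 -0.2373] [  56.9835 -218.077 ]
```

Call:
servo_tool(
  jaw=[60,60,60,60,60,60,60,60,60,60,60,60],
  offset=[
    [0,0,10],
    [0,-10,20],
    [5,-20,20],
    [5,-20,10],
    [5,-20,0],
    [5,-20,0],
    [5,-20,0],
    [5,-20,0],
    [5,-20,0],
    [5,-20,0],
    [5,-20,0],
    [5,-15,0],
  ],
  twist=[0,0,2,3,3,3,3,3,3,3,2,0],
)

```text
clock: 10.48
tcp_pos: [0.5282, -0.2258, 0.1077]
orientation: [[-0.399, 0.917, -0.001], [0.917, 0.399, -0.0], [0.0, -0.001, -1.0]]
wrist_force: [-1.1, 0.1, 0.1]
opening: 0.0511
```

Call:
servo_tool(
  jaw=[60,60,60,60],
  offset=[
    [5,-6,-10],
    [3,-6,-10],
    [0,0,-10],
    [0,0,0],
  ],
  twist=[0,0,0,0],
)

```text
clock: 10.82
tcp_pos: [0.534, -0.2342, 0.0736]
orientation: [[-0.399, 0.917, -0.006], [0.917, 0.399, 0.004], [0.006, -0.004, -1.0]]
wrist_force: [-1.8, 0.4, -2.2]
opening: 0.0513
```

Run:
```python
from h import *
np.set_printoptions(precision=4,suppress=True)
s=bot.sense();t=s["tcp_pos"];X=s["orientation"][:,0];u=np.array([X[1],-X[0],0]);print(t,np.degrees(np.arctan2(u[1],u[0])))
z=t[2]+.0135;tip=t+.086*u;tip[2]=z;g=t.copy();g[2]=z
ims=[]
for c,box in(("top",(350,140,450,230)),("scene",(240,190,340,280))):
    im=camera(c)[:,:,::-1].copy()
    print(c,"pred tip",proj(c,tip),"grip",proj(c,g),"chill",proj(c,[.596,-.2105,.033]))
    for n in("tongs_tips","tongs_grip","chiller_center"):
        print(n,[(round(r["conf"],2),np.round(r["xy"],1)) for r in finder.mark_of(n,c)[:3]])
    ims.append(cv2.resize(im[box[1]:box[3],box[0]:box[2]],(400,360),interpolation=cv2.INTER_CUBIC))
cv2.imwrite("pics/p8.png",np.hstack(ims))
```

```text
[ 0.534  -0.2342  0.0736] 23.490671721591948
top pred tip [392.6298 165.7728] grip [405.5415 192.2423] chill [392.8476 175.2835]
tongs_tips [(0.54, array([393.1, 167.5]))]
tongs_grip [(0.49, array([403.9, 188.2]))]
chiller_center [(0.66, array([396.3, 175.5]))]
scene pred tip [286.5546 232.3151] grip [265.8343 219.2609] chill [281.9984 242.3219]
tongs_tips [(0.84, array([284.2, 231.9])), (0.64, array([231.6, 202.3]))]
tongs_grip [(0.84, array([262.5, 220.3])), (0.61, array([255.1, 188.4])), (0.31, array([389.5, 198. ]))]
chiller_center [(0.86, array([279.2, 245.4])), (0.39, array([264.9, 221.3]))]
```

View pics/p8.png

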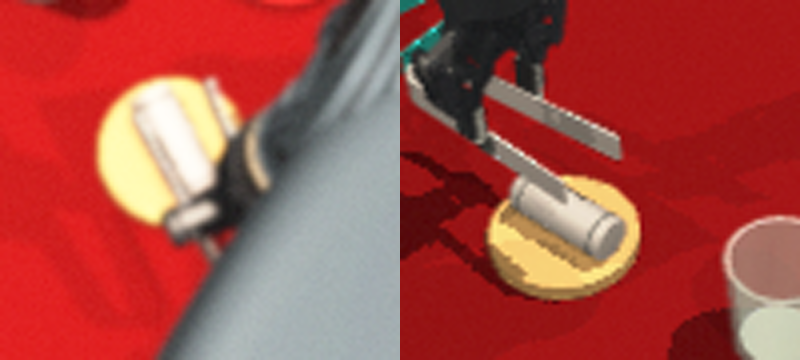

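The top crop shows the right arm's tip at (212,85) and the left arm along the cylinder's left edge. The scene crop shows both tips at (620,145) and (565,195), above the cylinder whose middle is at about (566,217). I'll triangulate the relative offset.

Run:
```python
from h import *
np.set_printoptions(precision=4,suppress=True)
def tri(a,b):
    A=np.zeros((3,3));B=np.zeros(3)
    for c,p in(("top",a),("scene",b)):
        o,d=ray(c,p);d/=np.linalg.norm(d);M=np.eye(3)-np.outer(d,d);A+=M;B+=M@o
    return np.linalg.solve(A,B)
T=tri((393.6,163.8),(288,232.4));C=tri((394.3,175),(281.4,244.2));print("tips",T,"chill",C)
print("at z",onz("top",(393.6,163.8),.087),onz("scene",(288,232.4),.087),onz("top",(394.3,175),.033),onz("scene",(281.4,244.2),.033))
s=bot.sense();print(s["tcp_pos"])
# cylinder axis from fresh masks
for c in("top","scene"):
    camera(c)
    for r in finder.outline_of("chiller",c)[:1]: print(c,r["conf"],r["rect"])
```

```text
tips [ 0.6185 -0.1999  0.092 ] chill [ 0.5982 -0.2148  0.0289]
at z [ 0.6188 -0.203   0.087 ] [ 0.615  -0.1962  0.087 ] [ 0.5968 -0.215   0.033 ] [ 0.6023 -0.2151  0.033 ]
[ 0.5369 -0.2361  0.0787]
top 0.76 [382.5, 161.3, 403.5, 187.3]
scene 0.55 [265.7, 237.4, 295.8, 256.7]
```

Call:
servo_tool(
  jaw=[60,60,60,60,60,60,60],
  offset=[
    [2,-4,0],
    [0,0,-8],
    [0,0,-8],
    [0,0,-8],
    [0,0,-8],
    [0,0,-4],
    [0,0,0],
  ],
  twist=[0.5,0,0,0,0,0,0],
)

```text
clock: 12.0
tcp_pos: [0.537, -0.2393, 0.0395]
orientation: [[-0.406, 0.914, -0.004], [0.914, 0.406, 0.002], [0.003, -0.002, -1.0]]
wrist_force: [-0.6, 0.4, -1.0]
opening: 0.0512
```

Call:
servo_tool(
  jaw=[60,60,60,60,60,60],
  offset=[
    [0,0,-4],
    [0,0,-4],
    [0,0,-4],
    [0,0,-4],
    [0,0,-3],
    [0,0,0],
  ],
  twist=[0,0,0,0,0,0],
)

```text
clock: 12.5
tcp_pos: [0.5379, -0.2399, 0.0219]
orientation: [[-0.406, 0.914, -0.001], [0.914, 0.406, 0.001], [0.001, -0.001, -1.0]]
wrist_force: [-0.8, 0.6, -0.7]
opening: 0.0516
```

Run:
```python
from h import *
s=bot.sense();print(s["tcp_pos"],s["wrist_force"],s["wrist_torque"],s["opening"])
ims=[]
for c,box in(("top",(360,145,440,217)),("scene",(250,200,330,272))):
    im=camera(c)[:,:,::-1]
    ims.append(cv2.resize(im[box[1]:box[3],box[0]:box[2]],(400,360),interpolation=cv2.INTER_CUBIC))
cv2.imwrite("pics/p9.png",np.hstack(ims))
```

```text
[ 0.53789108 -0.23986078  0.02194542] [-0.83964849  0.62727506 -0.68918813] [-0.00713072 -0.00264536  0.0004128 ] 0.051595072948805124
```

View pics/p9.png

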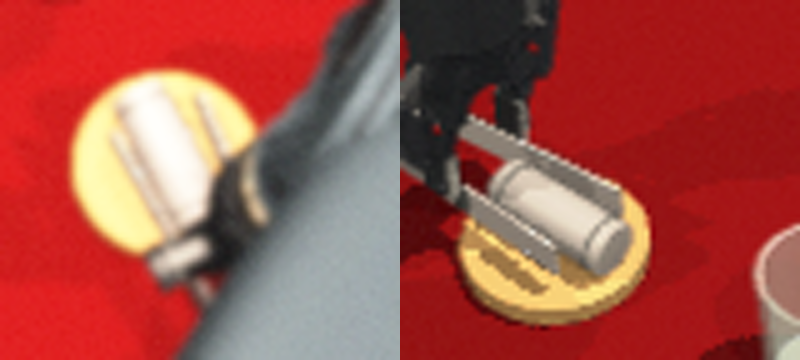

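Both views show the arms either side of the cylinder: tips at (115,135)/(200,95) in the top crop, and the front end protruding about 22 mm in the scene. Squeezing.

Call:
servo_tool(
  jaw=[60,55,50,47,44,40,20,0,0,0,0,0],
  offset=[
    [0,0,2],
    [0,0,0],
    [0,0,0],
    [0,0,0],
    [0,0,0],
    [0,0,0],
    [0,0,0],
    [0,0,0],
    [0,0,0],
    [0,0,0],
    [0,0,0],
    [0,0,0],
  ],
  twist=[0,0,0,0,0,0,0,0,0,0,0,0],
)

```text
clock: 13.6
tcp_pos: [0.5388, -0.2404, 0.0257]
orientation: [[-0.406, 0.914, 0.001], [0.914, 0.406, -0.001], [-0.001, 0.001, -1.0]]
wrist_force: [-0.8, 0.6, 5.8]
opening: 0.0398
```

Call:
servo_tool(
  jaw=[0,0,0,0,0,0,0,0,0,0],
  offset=[
    [0,0,3],
    [0,0,6],
    [0,0,10],
    [0,0,12],
    [0,0,12],
    [0,0,12],
    [0,0,12],
    [0,0,8],
    [0,0,3],
    [0,0,0],
  ],
  twist=[0,0,0,0,0,0,0,0,0,0],
)

```text
clock: 14.43
tcp_pos: [0.5394, -0.2408, 0.1047]
orientation: [[-0.406, 0.914, 0.003], [0.914, 0.406, -0.001], [-0.002, 0.002, -1.0]]
wrist_force: [0.5, 0.7, -2.5]
opening: 0.0396
```

Run:
```python
from h import *
np.set_printoptions(precision=4,suppress=True)
s=bot.sense();print(s["tcp_pos"],s["wrist_force"],s["wrist_torque"],s["opening"])
for c in("top","scene"):
    save(c,"lift_%s.png"%c)
    for n in("chiller_center","chiller"):
        print(c,n,[(round(r["conf"],2),np.round(r.get("xy"),1)) for r in finder.mark_of(n,c)[:2]])
    print([(round(r["conf"],2),r["rect"]) for r in finder.outline_of("chiller",c)[:2]])
    for d in(.06,.066,.07):
        t=s["tcp_pos"];X=s["orientation"][:,0];u=np.array([X[1],-X[0],0]);print(d,proj(c,t+d*u+[0,0,.0095]))
```

```text
[ 0.5394 -0.2408  0.1047] [ 0.503   0.6836 -2.5078] [-0.0953  0.0743  0.0353] 0.03959096603243805
top chiller_center [(0.65, array([400.3, 171.8])), (0.59, array([273.9, 134.9]))]
top chiller [(0.73, array([399.3, 171.5])), (0.32, array([360.1, 131.5]))]
[(0.83, [386.0, 152.1, 408.0, 185.2])]
0.06 [400.5249 169.879 ]
0.066 [399.5871 168.0053]
0.07 [398.9626 166.7577]
scene chiller_center [(0.5, array([275.8, 227.3]))]
scene chiller [(0.8, array([279.1, 230.4]))]
[(0.63, [264.7, 215.0, 295.5, 240.9]), (0.62, [372.9, 184.0, 414.8, 216.6])]
0.06 [278.3533 223.4997]
0.066 [279.8574 224.4216]
0.07 [280.8641 225.0387]
```

The cylinder is lifted: the wrist carries about 2.5 N and the finder sees it 80 mm up. Now for the rest.

Run:
```python
from h import *
np.set_printoptions(precision=4,suppress=True)
f=lambda x,y:(235+(x+.5)/4-.5,140+(y+.5)/4-.5)
P=np.array([onz("top",f(*p),.012)[:2] for p in((5,132),(125,124),(136,291),(15,302))]);print(P,P.mean(0))
for a,b in((3,0),(2,1)): d=P[b]-P[a];print(np.degrees(np.arctan2(d[1],d[0])),np.linalg.norm(d))
```

```text
[[0.6146 0.2754]
 [0.6199 0.1818]
 [0.4885 0.1721]
 [0.4811 0.265 ]] [0.551  0.2236]
4.479161961321582 0.13393447782813825
4.211627434158142 0.13177492397653612
```

Call:
servo_tool(
  jaw=[0,0,0,0,0,0,0,0,0,0,0,0],
  offset=[
    [0,5,8],
    [0,12,8],
    [-2,18,4],
    [-3,22,0],
    [-3,22,0],
    [-3,22,0],
    [-3,22,0],
    [-3,22,0],
    [-3,22,0],
    [-3,22,0],
    [-3,22,0],
    [-3,22,0],
  ],
  twist=[0,-1,-1,-1,-1,-1,-1,-1,-1,-1,-1,-1],
)

```text
clock: 15.83
tcp_pos: [0.5092, -0.0058, 0.1237]
orientation: [[-0.224, 0.975, 0.001], [0.975, 0.224, 0.0], [0.0, 0.001, -1.0]]
wrist_force: [0.9, 1.1, -2.6]
opening: 0.0393
```

Call:
servo_tool(
  jaw=[0,0,0,0,0,0,0,0,0,0,0,0],
  offset=[
    [-3,22,0],
    [-3,22,0],
    [-3,22,0],
    [-3,22,0],
    [-3,22,0],
    [-3,22,0],
    [-3,22,0],
    [-2,20,0],
    [-1,18,0],
    [0,12,0],
    [0,10,0],
    [0,0,0],
  ],
  twist=[-1,-1,-1,-1,-1,-1,-1,-1,-1,-0.5,0,0],
)

```text
clock: 16.83
tcp_pos: [0.4853, 0.2088, 0.1234]
orientation: [[-0.063, 0.998, 0.0], [0.998, 0.063, 0.001], [0.001, 0.001, -1.0]]
wrist_force: [-0.4, -0.9, -3.5]
opening: 0.0396
```

Call:
servo_tool(
  jaw=[0,0,0,0,0,0,0,0,0,0],
  offset=[
    [1,5,-5],
    [0,5,-10],
    [0,0,-12],
    [0,0,-12],
    [0,0,-12],
    [0,0,-12],
    [0,0,-8],
    [0,0,-5],
    [0,0,0],
    [0,0,0],
  ],
  twist=[0.4,0,0,0,0,0,0,0,0,0],
)

```text
clock: 17.67
tcp_pos: [0.4864, 0.2166, 0.0467]
orientation: [[-0.067, 0.998, -0.0], [0.998, 0.067, -0.0], [-0.0, -0.0, -1.0]]
wrist_force: [0.7, 0.4, -2.0]
opening: 0.0395
```

Run:
```python
from h import *
np.set_printoptions(precision=4,suppress=True)
s=bot.sense();t=s["tcp_pos"];X=s["orientation"][:,0];u=np.array([X[1],-X[0],0]);print(t,u,s["wrist_force"],s["opening"])
ims=[]
for c,box in(("top",(220,150,300,222)),("scene",(350,160,430,232))):
    im=camera(c)[:,:,::-1].copy()
    cc=t+.065*u+[0,0,.0073]; print(c,"cyl pred",proj(c,cc),"rest",proj(c,[.551,.2236,.012]))
    for n in("chiller_center","rest_mid"): print(n,[(round(r["conf"],2),np.round(r["xy"],1)) for r in finder.mark_of(n,c)[:2]])
    im=cv2.resize(im[box[1]:box[3],box[0]:box[2]],(400,360),interpolation=cv2.INTER_CUBIC)
    for X0,col in((cc,(255,0,0)),([.551,.2236,.012],(0,0,255))):
        p=(proj(c,X0)-box[:2]+.5)*5;cv2.circle(im,tuple(int(v) for v in p),3,col,-1)
    ims.append(im)
cv2.imwrite("pics/p10.png",np.hstack(ims))
```

```text
[0.4864 0.2166 0.0467] [0.9977 0.0674 0.    ] [ 0.7288  0.387  -2.0005] 0.03951117529656021
top cyl pred [250.453  190.1441] rest [252.1794 192.5278]
chiller_center [(0.72, array([448.7, 224.9])), (0.55, array([252.9, 194.4]))]
rest_mid [(0.75, array([253.3, 189.2])), (0.48, array([180. , 176.1]))]
scene cyl pred [392.1318 188.2865] rest [391.2717 197.2152]
chiller_center [(0.51, array([388.8, 188.4]))]
rest_mid [(0.85, array([392.6, 195.8]))]
```

View pics/p10.png

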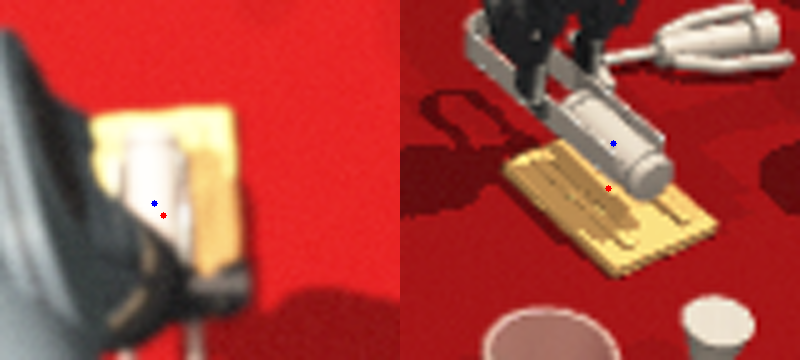

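The last view shows the cylinder over the rest, parallel to the ribs. In the top crop it runs x 120–187 with its far end at y≈130, and the board's far edge is at y≈112. Allowing for parallax it is within 4 mm of the middle, so I'll nudge it and lower by feel.

Call:
servo_tool(
  jaw=[0,0,0,0,0,0],
  offset=[
    [-3,2,-5],
    [0,0,-5],
    [0,0,-4],
    [0,0,-3],
    [0,0,-2],
    [0,0,0],
  ],
  twist=[0,0,0,0,0,0],
)

```text
clock: 18.47
tcp_pos: [0.4828, 0.2185, 0.0269]
orientation: [[-0.068, 0.998, -0.002], [0.998, 0.068, -0.001], [-0.0, -0.002, -1.0]]
wrist_force: [-0.1, -0.9, -3.0]
opening: 0.0397
```

Call:
servo_tool(
  jaw=[0,0,0],
  offset=[
    [0,0,-2],
    [0,0,0],
    [0,0,0],
  ],
  twist=[0,0,0],
)

```text
clock: 18.72
tcp_pos: [0.4835, 0.2188, 0.0259]
orientation: [[-0.067, 0.998, 0.0], [0.998, 0.067, 0.0], [0.0, 0.0, -1.0]]
wrist_force: [-0.1, 0.0, -2.6]
opening: 0.0396
```

Call:
servo_tool(
  jaw=[0,0,0],
  offset=[
    [0,0,-1.5],
    [0,0,0],
    [0,0,0],
  ],
  twist=[0,0,0],
)

```text
clock: 18.97
tcp_pos: [0.4835, 0.2188, 0.0244]
orientation: [[-0.068, 0.998, 0.0], [0.998, 0.068, 0.0], [0.0, 0.0, -1.0]]
wrist_force: [-0.4, 1.1, -2.6]
opening: 0.0394
```

Call:
servo_tool(
  jaw=[0,0,0],
  offset=[
    [0,0,-1.5],
    [0,0,0],
    [0,0,0],
  ],
  twist=[0,0,0],
)

```text
clock: 19.22
tcp_pos: [0.4838, 0.2189, 0.0232]
orientation: [[-0.068, 0.998, 0.001], [0.998, 0.068, 0.0], [0.0, 0.001, -1.0]]
wrist_force: [0.6, 0.1, -1.0]
opening: 0.0393
```

Call:
servo_tool(
  jaw=[0,0,0],
  offset=[
    [0,0,-1],
    [0,0,0],
    [0,0,0],
  ],
  twist=[0,0,0],
)

```text
clock: 19.47
tcp_pos: [0.4837, 0.2189, 0.0228]
orientation: [[-0.068, 0.998, 0.001], [0.998, 0.068, 0.0], [0.0, 0.001, -1.0]]
wrist_force: [-1.4, -0.4, 3.7]
opening: 0.0398
```

Call:
servo_tool(
  jaw=[0,0,0],
  offset=[
    [0,0,-0.8],
    [0,0,0],
    [0,0,0],
  ],
  twist=[0,0,0],
)

```text
clock: 19.72
tcp_pos: [0.4837, 0.2189, 0.0226]
orientation: [[-0.068, 0.998, 0.001], [0.998, 0.068, 0.0], [0.0, 0.001, -1.0]]
wrist_force: [-3.5, -1.5, 6.0]
opening: 0.0396
```

Contact came at 0.0228, as predicted for the cylinder sitting on the board. Opening the tongs to the carry width, then straight up.

Call:
servo_tool(
  jaw=[0,42,46,50,54,58,60,60,60,60],
  offset=[
    [0,0,0.8],
    [0,0,0],
    [0,0,0],
    [0,0,0],
    [0,0,0],
    [0,0,0],
    [0,0,0],
    [0,0,0],
    [0,0,0],
    [0,0,0],
  ],
  twist=[0,0,0,0,0,0,0,0,0,0],
)

```text
clock: 20.55
tcp_pos: [0.4834, 0.2187, 0.0217]
orientation: [[-0.067, 0.998, -0.0], [0.998, 0.067, -0.0], [-0.0, -0.0, -1.0]]
wrist_force: [-0.1, -0.3, -1.4]
opening: 0.0514
```

Call:
servo_tool(
  jaw=[60,60,60,60,60,60,60,60,60,60],
  offset=[
    [0,0,2],
    [0,0,4],
    [0,0,5],
    [0,0,6],
    [0,0,8],
    [0,0,10],
    [0,0,12],
    [0,0,12],
    [0,0,8],
    [0,0,0],
  ],
  twist=[0,0,0,0,0,0,0,0,0,0],
)

```text
clock: 21.38
tcp_pos: [0.4855, 0.2195, 0.0924]
orientation: [[-0.068, 0.998, 0.005], [0.998, 0.068, 0.002], [0.001, 0.005, -1.0]]
wrist_force: [0.2, -0.4, -1.1]
opening: 0.0513
```

Run:
```python
from h import *
np.set_printoptions(precision=4,suppress=True)
s=bot.sense();t=s["tcp_pos"];X=s["orientation"][:,0];u=np.array([X[1],-X[0],0]);print(t,s["wrist_force"],s["wrist_torque"],s["opening"])
for c in("top","scene"):
    save(c,"rel_%s.png"%c)
    print(c,"cyl at rest pred",proj(c,[.551,.2225,.03]),"tips pred",proj(c,t+.086*u+[0,0,.0135]))
    for n in("chiller_center","tongs_tips"): print(n,[(round(r["conf"],2),np.round(r["xy"],1)) for r in finder.mark_of(n,c)[:3]])
```

```text
[0.4855 0.2195 0.0924] [ 0.1796 -0.3615 -1.1039] [ 0.0384  0.0102 -0.0288] 0.05130503036420927
top cyl at rest pred [251.4535 191.5598] tips pred [245.6428 180.1336]
chiller_center [(0.66, array([255.1, 196.4]))]
tongs_tips [(0.78, array([417.3, 264.8])), (0.53, array([246.3, 180. ]))]
scene cyl at rest pred [391.6208 193.4139] tips pred [398.4621 179.4121]
chiller_center [(0.79, array([390.4, 195.7])), (0.22, array([367.7, 160.8]))]
tongs_tips [(0.85, array([231.6, 202.8])), (0.81, array([396.1, 180.6])), (0.28, array([378.4, 251.3]))]
```

Call:
servo_tool(
  jaw=[60,60,60,60,60,60,60,60,60,60,60,60],
  offset=[
    [0,-8,5],
    [0,-16,0],
    [0,-22,0],
    [-1,-26,0],
    [-1,-28,0],
    [-1,-28,0],
    [-1,-28,0],
    [-1,-28,0],
    [0,-24,0],
    [0,-18,0],
    [0,-12,0],
    [0,0,0],
  ],
  twist=[0,-0.5,-0.5,-0.5,-0.5,-0.5,-0.5,-0.5,-0.5,0,0,0],
)

```text
clock: 22.68
tcp_pos: [0.4783, -0.0216, 0.0939]
orientation: [[0.006, 1.0, -0.0], [1.0, -0.006, -0.001], [-0.001, -0.0, -1.0]]
wrist_force: [0.4, 0.4, -0.4]
opening: 0.0511
```

Call:
servo_tool(
  jaw=[60,60,60,60,60,60,60,60,60,60,60],
  offset=[
    [0,0,-5],
    [0,0,-10],
    [0,0,-14],
    [0,0,-14],
    [0,0,-14],
    [0,0,-12],
    [0,0,-8],
    [0,0,-6],
    [0,0,-4],
    [0,0,-2],
    [0,0,0],
  ],
  twist=[0,0,0,0,0,0,0,0,0,0,0],
)

```text
clock: 23.6
tcp_pos: [0.4785, -0.0191, 0.0048]
orientation: [[0.002, 1.0, -0.0], [1.0, -0.002, 0.0], [0.0, -0.0, -1.0]]
wrist_force: [-0.4, 0.5, -1.1]
opening: 0.0516
```

Call:
servo_tool(
  jaw=[60,60,60],
  offset=[
    [0,0,-2],
    [0,0,0],
    [0,0,0],
  ],
  twist=[0,0,0],
)

```text
clock: 23.85
tcp_pos: [0.4789, -0.0194, 0.0034]
orientation: [[0.002, 1.0, 0.001], [1.0, -0.002, -0.0], [-0.0, 0.001, -1.0]]
wrist_force: [0.1, 0.1, -0.7]
opening: 0.0513
```

Call:
servo_tool(
  jaw=[60,60,60],
  offset=[
    [0,0,-1.5],
    [0,0,0],
    [0,0,0],
  ],
  twist=[0,0,0],
)

```text
clock: 24.1
tcp_pos: [0.4786, -0.0193, 0.0015]
orientation: [[0.002, 1.0, 0.0], [1.0, -0.002, -0.0], [-0.0, 0.0, -1.0]]
wrist_force: [0.4, -0.0, -1.2]
opening: 0.0513
```

Call:
servo_tool(
  jaw=[60,60,60],
  offset=[
    [0,0,-1],
    [0,0,0],
    [0,0,0],
  ],
  twist=[0,0,0],
)

```text
clock: 24.35
tcp_pos: [0.4785, -0.0192, 0.0004]
orientation: [[0.002, 1.0, -0.0], [1.0, -0.002, -0.0], [-0.0, -0.0, -1.0]]
wrist_force: [0.3, -0.3, -0.3]
opening: 0.051
```

Call:
servo_tool(
  jaw=[60,60,60],
  offset=[
    [0,0,-1],
    [0,0,0],
    [0,0,0],
  ],
  twist=[0,0,0],
)

```text
clock: 24.6
tcp_pos: [0.4784, -0.0192, -0.0007]
orientation: [[0.002, 1.0, -0.0], [1.0, -0.002, -0.0], [-0.0, -0.0, -1.0]]
wrist_force: [-0.4, -0.3, -0.9]
opening: 0.0514
```

Call:
servo_tool(
  jaw=[60,60,60],
  offset=[
    [0,0,-1],
    [0,0,0],
    [0,0,0],
  ],
  twist=[0,0,0],
)

```text
clock: 24.85
tcp_pos: [0.4786, -0.0192, -0.0012]
orientation: [[0.002, 1.0, 0.0], [1.0, -0.002, -0.0], [-0.0, 0.0, -1.0]]
wrist_force: [-0.5, 0.3, 2.9]
opening: 0.0515
```

On the table. Opening fully, rising, and backing away so the cameras can see.

Call:
servo_tool(
  jaw=[64,68,74,82,90,100,100,100,100,100],
  offset=[
    [0,0,0.5],
    [0,0,0],
    [0,0,0],
    [0,0,0],
    [0,0,0],
    [0,0,0],
    [0,0,0],
    [0,0,0],
    [0,0,4],
    [0,0,6],
  ],
  twist=[0,0,0,0,0,0,0,0,0,0],
)

```text
clock: 25.68
tcp_pos: [0.4777, -0.0191, 0.0086]
orientation: [[0.002, 1.0, -0.002], [1.0, -0.002, 0.0], [0.0, -0.002, -1.0]]
wrist_force: [-0.5, -0.4, 0.5]
opening: 0.0857
```

Call:
servo_tool(
  jaw=[100,100,100,100,100,100,100,100,100,100,100,100],
  offset=[
    [0,0,8],
    [0,0,15],
    [0,0,20],
    [0,0,25],
    [0,0,25],
    [0,0,25],
    [0,0,25],
    [0,0,20],
    [-10,0,10],
    [-20,0,0],
    [-20,0,0],
    [-20,0,0],
  ],
  twist=[0,0,0,0,0,0,0,0,0,0,0,0],
)

```text
clock: 26.68
tcp_pos: [0.4083, -0.0193, 0.1835]
orientation: [[0.002, 1.0, 0.002], [1.0, -0.002, -0.001], [-0.001, 0.002, -1.0]]
wrist_force: [-0.2, 0.0, 0.2]
opening: 0.0856
```

Call:
servo_tool(
  jaw=[100,100,100,100,100,100,100,100],
  offset=[
    [-20,0,0],
    [-20,0,0],
    [-20,0,0],
    [-15,0,0],
    [-10,0,0],
    [0,0,0],
    [0,0,0],
    [0,0,0],
  ],
  twist=[0,0,0,0,0,0,0,0],
)

```text
clock: 27.35
tcp_pos: [0.3242, -0.0194, 0.1825]
orientation: [[0.002, 1.0, 0.002], [1.0, -0.002, -0.0], [-0.0, 0.002, -1.0]]
wrist_force: [0.8, 0.4, 0.5]
opening: 0.0852
```

Run:
```python
from h import *
np.set_printoptions(precision=4,suppress=True)
s=bot.sense();print(s["clock"],s["tcp_pos"],s["wrist_force"],s["opening"])
zz=dict(chiller=.03,tongs=.012,rest=.01)
for c in("top","scene"):
    save(c,"fin_%s.png"%c)
    im=cv2.imread("pics/fin_%s.png"%c); i0=cv2.resize(cv2.imread("pics/%s0.png"%c[0]),(640,400),interpolation=cv2.INTER_AREA)
    for n in zz:
        for r in finder.outline_of(n,c)[:2]:
            ys,xs=np.nonzero(r["pixels"])
            if len(xs)<10: continue
            P=np.array([onz(c,(x,y),zz[n])[:2] for x,y in zip(xs,ys)],np.float32)*1000
            print(c,n,round(r["conf"],2),[np.round(v,1) for v in cv2.minAreaRect(P)])
    d=(cv2.absdiff(im,i0).max(2)>60).astype(np.uint8);d=cv2.morphologyEx(d,cv2.MORPH_OPEN,np.ones((3,3)))
    k,_,st,_=cv2.connectedComponentsWithStats(d)
    print("changed",[tuple(int(v) for v in x) for x in st[1:] if x[4]>15])
    for n in("chiller_center","tongs_tips","tongs_grip"):print(n,[(round(r["conf"],2),onz(c,r["xy"],.03 if n[0]=="c" else .012)[:2]) for r in finder.mark_of(n,c)[:2]])
```

```text
27.35 [ 0.3242 -0.0194  0.1825] [0.8155 0.3563 0.4942] 0.08518252694523354
top chiller 0.75 [array([548.6, 225.3]), array([96.1, 39.8]), np.float64(1.0)]
top tongs 0.72 [array([492.1, -46.4]), array([  4.3, 102.7]), np.float64(85.1)]
top tongs 0.48 [array([ 298.2, -217.7]), array([ 64.3, 121. ]), np.float64(25.2)]
top rest 0.88 [array([550.9, 226. ]), array([137.1,  95. ]), np.float64(2.9)]
changed [(255, 180, 6, 29, 133), (242, 244, 154, 156, 11664), (363, 264, 85, 58, 2570), (421, 323, 163, 72, 6802), (583, 329, 12, 58, 376), (383, 350, 35, 50, 968), (594, 353, 19, 15, 100), (612, 360, 28, 33, 657), (360, 369, 4, 11, 40), (362, 384, 4, 10, 38)]
chiller_center [(0.74, array([0.5454, 0.2287]))]
tongs_tips [(0.72, array([ 0.5649, -0.0198])), (0.61, array([ 0.3225, -0.2703]))]
tongs_grip [(0.57, array([ 0.2831, -0.2018])), (0.47, array([ 0.4788, -0.0145]))]
scene chiller 0.75 [array([549.5, 221.9]), array([117.6,  49.7]), np.float64(1.3)]
scene tongs 0.73 [array([475.8, -26.6]), array([203.6,  77.4]), np.float64(6.2)]
scene tongs 0.55 [array([ 290.6, -186. ]), array([ 90.1, 191.6]), np
[... 280 characters left out ...]
6, 11, 24, 192), (311, 29, 8, 30, 153), (110, 55, 7, 5, 27), (114, 67, 15, 9, 89), (108, 74, 23, 15, 114), (308, 84, 14, 50, 424), (106, 86, 27, 50, 550), (249, 95, 7, 12, 65), (295, 94, 6, 3, 18), (208, 117, 49, 45, 975), (150, 151, 57, 35, 993), (239, 151, 34, 23, 509), (205, 180, 28, 27, 515), (280, 183, 8, 4, 28), (379, 183, 23, 23, 259), (247, 189, 6, 6, 21), (262, 190, 8, 7, 31), (227, 193, 19, 12, 112), (268, 232, 21, 14, 121), (265, 239, 32, 18, 253), (33, 339, 21, 25, 380)]
chiller_center [(0.59, array([0.5638, 0.2099]))]
tongs_tips [(0.91, array([ 0.3307, -0.2806])), (0.81, array([ 0.5695, -0.0359]))]
tongs_grip [(0.97, array([ 0.2774, -0.1903])), (0.67, array([ 0.464 , -0.0321]))]
```

```bash
python3 -c "
from h import *
print(bot.close_job())"
```

```text
the job is handed in; nothing more can be done
None
```

I did the whole job in about 27 s of the 58 s allowed and handed it in; no verdict is reported.

**What was done:** I picked up the steel tongs, squeezed them shut on the cylinder and lifted it off the coaster. Still gripped, it was lowered lengthwise between the rest's ribs until the force sensor felt contact. Contact came at the height expected for sitting on the board, and only then were the tongs opened. They were laid flat on the bare top, about where they first lay, and released, and the arm backed away.

**What the last checks showed:**
- **Cylinder:** the outline in the top view puts it at (0.549, 0.225), with the rest's middle at about (0.551, 0.225). It lies within about 3° of the ribs.
- **Tongs:** the top camera has the tips at (0.565, -0.020) and the grip point at (0.479, -0.015). The scene camera's marks sit 5–18 mm from these.
- **Other things:** no change showed up where the tumblers, jug, tin, corkscrew or jigger stand. The scene comparison did flag changes near the turquoise tongs. I took those for the arm's shadow, as the finder still puts the turquoise tongs where they were, within about 12 mm.

**What failed or disagreed:**
- **First grasp:** it closed on nothing. The fingertips stood about 20–27 mm higher than the TCP reading and the tool data say, which I corrected by feel and from the pictures.
- **Cylinder mark:** the scene camera's last mark was about 18 mm from the outline in the same view. I trusted the outlines, which agree in both views.
- **Final look:** the 12-picture limit was reached, so I checked the end state with the finder's numbers and not by eye.

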